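Refit the cover of the turntable's speed-control box

TASK

Close up the turntable's open speed-control box: first turn the winged turn-button on its frame until the wing lies across the box, the way the slot in the loose grey cover will lie. Then take the cover by its handle, lower it so that the slot passes over the wing and the round hole over the locating pin, press it down against the springy rubber seal until it lies flush on the frame, and finish while still holding it pressed there, so that I can lock the button; leave the other things on the bench alone.

Things in the scene. Friction and masses are not known exactly. Their poses are not given: they have to be found in the camera images.
- control_box: grey steel speed-control box, fixed on the bench, 210 (its x) x 140 (its y) x 70 mm high; top frame dark steel round a 96 x 76 mm opening; dial, switch and louvres on the long side toward the robot. Origin: centre of its underside; z up. Turn-button at x = +70 mm, y = 0; locating pin at x = -70 mm, y = 0. Its x axis points to the robot's right (world -y) within 15 degrees
- frame_centre (a point): centre of the top face of the box's frame, 70 mm above the bench, axes as the box; the cover is home when its origin is here with its axes along these
- wing_grip (a point): point on the axis of the steel turn-button, 22 mm above the frame top. Its wing is an upright bar with rounded top and ends, 30 mm long (along this point's y), 9 mm thick (its x), from 8 to 28 mm above the frame top, on an 8 mm stem; the seal stands 5 mm above the frame, its nearest edge 16 mm from the stem's axis
- turn_button (a joint): turn of the turn-button, rad, growing counter-clockwise seen from above. At 0, and again at pi, the wing lies across the box (along the box's y), in line with the slot of the cover; between them the cover cannot pass. Turns from -0.3 to 3.45 against friction (0.04 N m) and stays where left; starts between 0.6 and 2.5
- pin_tip (a point): tip of the fixed locating pin: 8 mm thick, pointed top, 19.5 mm above the frame top
- cover: loose flat grey metal cover, 180 (its x) x 110 (its y) x 5 mm, 0.22 to 0.37 kg, right side up on the bench right of the box. Origin: centre of its underside; z up. Slot 14 mm (x) by 35 mm (y) at x = +70 mm, round hole 13 mm across at x = -70 mm: it fits only with its x axis along the box's x axis. Its x axis starts within about 80 degrees of that direction
- handle_bar (a point): middle of the cover's handle bar, 33 mm above the cover's underside: a black bar 84 mm long (along the cover's x), 10 mm thick (along its y), 12 mm high, on two feet; its underside is 22 mm above the cover's top face
- seal (a joint): how far the rubber seal round the opening is pressed in, m: 0 free (5 mm above the frame), 0.005 flush. It springs back: it carries the cover's weight and needs about 7 N more to go flush. On the unpressed seal the cover's slot still surrounds the foot of the wing, so the button can be locked only while the cover is held down
- plaster_block: white plaster block 42 x 74 x 26 mm, a bystander behind the work; origin at the centre of its underside
- tape_measure: yellow tape measure 38 x 78 x 64 mm, a bystander behind the work; origin at the centre of its underside
- loop_tool: loop tool with dark wooden handle, 205 x 34 x 14 mm, a bystander near the bench's front edge; origin at the centre of its underside
Not all that is in view belongs to the job. Of the things that look like the cover, the larger one is meant.

How it is judged:
On the way, in this order (a step that is already met when the one before it is completed fails the run):
1. the turn-button's wing is turned in line with the slot's direction (within 0.2 rad) while the cover is still off the box (angle between the y axis of wing_grip and the y axis of control_box, either way round below 0.2 rad and horizontal distance between cover and frame_centre above 0.08 m), for 0.2 s.
2. the cover is down on the seal, wing through its slot and pin through its hole (horizontal distance between cover and frame_centre below 0.006 m and z of cover in the frame of frame_centre below 0.008 m and angle between the x axis of cover and the x axis of control_box, either way round below 0.1 rad), for 0.1 s.
At the end, for the whole second after the job is handed in: Still pressed by the robot: cover flush on the frame (within 1.3 mm, level 0.02 rad, centred 6 mm, turned 0.1 rad), seal pressed in over 3.7 mm, wing in line with the slot (0.3 rad), fingers on the cover with over 2 N, cover on the box with over 6 N, at rest (horizontal distance between cover and frame_centre below 0.006 m and angle between the x axis of cover and the x axis of control_box, either way round below 0.1 rad and angle between the z axis of cover and the z axis of control_box, either way round below 0.02 rad and angle between cover's own z axis and vertical below 0.1 rad and z of cover in the frame of frame_centre below 0.0013 m and value of joint seal above 0.0037 m and angle between the y axis of wing_grip and the y axis of control_box, either way round below 0.3 rad and contact force between the fingers and cover above 2 N and contact force between cover and control_box above 6 N and linear speed of cover below 0.02 m/s); the arm keeps its last pose, push and grip.
It fails at once if a bystander (plaster block, tape measure, loop tool) is moved more than 30 mm (distance of any of plaster_block, tape_measure, loop_tool from where it was at the start of the episode above 0.03 m).
It also fails if it takes over 54 s, if anything falls off the work surface, if the arm or the gripper's body presses on something with over 40 N, if the wrist force passes 120 N, or if a joint passes its speed limit or range.

ROBOT

A 6-joint arm with a two-finger parallel gripper is mounted at the origin on a cart in front of the work surface, level with it; the furniture and walls round the work are solid. World frame = base frame: x ahead of the robot, y to its left, z up, the work surface at z = 0. Lengths are in m, angles in rad, forces in N, time in s.
With the tool pointing down it reaches from about 0.35 to 1 m from the base axis. Payload 7.1 kg.
Tool frame: the origin (TCP) lies between the finger pads; the fingertips stand 22 mm ahead of it and the grasp point (between the pads) lies 3 mm ahead of it; z points along the fingers, y is the line along which they close (so a half turn about z gives the same grasp; the last joint's range is limited). The gripper opens to 85 mm and grips with 20 to 120 N. Pads are 22 mm wide; open, the fingers measure 114 mm over their backs; the gripper's body (76 mm by 85 mm) begins 54 mm behind the grasp point. The pads swing forward as they close: fully open they stand 13 mm farther back than shut.
Start: joints at [-0.019, 0.423, 1.63, -0, 1.089, -0.019], TCP at [0.625, 0, 0.253] pointing down, gripper open.
Joint ranges: [-3, 3], [-0.9, 2.11], [0.09, 2.58], [-1.31, 4.45], [0.11, 2.69], [-2.54, 2.54]. Speed limits (rad/s): [2.39, 2.39, 3.01, 3.14, 3.14, 3.14].

INTERFACE

Orientations are given as a rotation vector (axis times angle).
In Python, from rig import manip gives the robot as it stands. The module is installed in compiled form; this text tells all that it offers. Calls block until the motion is done:
- manip.move_to(position, orientation): joint-space move of the TCP to a pose.
- manip.servo_line(position, orientation=None, rate=0.15): straight line of the TCP; orientation=None keeps the orientation; rate is the mean speed in m/s.
- manip.set_joints(angles): joint-space move.
- manip.command_gripper(opening, f_grip=None): finger opening in m; f_grip is the grip in N (None keeps the last); returns when the fingers have stopped.
- manip.hold(seconds).
- manip.solve_ik(position, orientation): joint angles nearest the present ones, or None.
- manip.camera(name): name is "scene" or "side" or "wrist"; returns a dict with "image" (400x640x3 uint8, red, green, blue), "fx", "fy", "cx", "cy" (pixels), "cam_to_world" (4x4, takes a point from camera to world coordinates); the wrist camera has in their place "mount" (4x4, takes a point from camera to tool coordinates, whose origin is the TCP and whose axes are the flange's). Camera axes: x right, y down, z forward; pixel columns grow to the right and rows downward; lengths in m; the calibration is good to about 2 mm. The wrist camera is an equidistant fisheye: a pixel r from the principal point sees the ray r / f radians off the axis. A picture is of the moment at which its call begins: read the wrist's pose just before it. There is no depth.
A pose or a line that the arm cannot do raises manip.IKError and nothing moves.
- manip.sign_off(): hands the job in; it is judged then, once.
Readings, each from a call of its own:
- manip.get_time(): time.
- manip.get_joint_positions(): joint angles.
- manip.get_joint_vel(): joint speeds.
- manip.get_tau(): joint torques, N m.
- manip.get_position(): TCP position.
- manip.get_ee_rot(): TCP orientation.
- manip.get_contact_force(): force on the tool from outside, world axes, zero at the start.
- manip.get_torque(): the same for the moment, N m.
- manip.get_width(): finger opening in m.
- manip.get_grip_force(): force on a finger pad.
Only numpy, scipy, OpenCV 4.12 (cv2) and the standard library are available. Lean on these libraries where they do the work, as an engineer would, in place of code of your own. Each camera call takes 0.05 s, during which the arm holds its last target. There are 200 camera calls.

## Working session

There is one attempt and no reset: what is moved stays moved. The work goes in short steps, each a Python script; the robot and the scene stay as the last script left them, time stands still between calls to the robot, and variables do not carry over. Pictures are saved under pics/ and viewed, at most 10 in all, crops included, and the job is handed in when it is done.

```bash
mkdir -p pics; ls
python3 - <<'E'
from rig import manip
import cv2,numpy as np
print(manip.get_time(),manip.get_position(),manip.get_ee_rot())
for n in ["scene","side","wrist"]:
    c=manip.camera(n); cv2.imwrite(f"pics/{n}0.png",c["image"][:,:,::-1])
    print(n,c["fx"],c["fy"],c["cx"],c["cy"]); print(np.round(c.get("cam_to_world",c.get("mount")),4).tolist())
E
```

```text
pics
0.0 [6.24457849e-01 2.35915385e-05 2.52523995e-01] [-2.22062953e+00 -2.22061344e+00  1.77550884e-03]
scene 403.3286838899725 403.3286838899725 322.1256549341197 198.5714136158108
[[-0.8421, -0.2435, 0.4812, 0.1239], [-0.5388, 0.3453, -0.7684, 0.659], [0.0209, -0.9064, -0.422, 0.4835], [0.0, 0.0, 0.0, 1.0]]
side 507.26860857864705 507.26860857864705 320.1789526149796 193.8784866791812
[[0.9284, -0.256, 0.2693, 0.2723], [-0.3714, -0.6189, 0.6921, -0.8848], [-0.0105, -0.7425, -0.6697, 0.8373], [0.0, 0.0, 0.0, 1.0]]
wrist 309.70691628693146 309.70691628693146 318.3601501889603 198.4479984032145
[[0.0011, -0.9461, -0.3238, 0.0839], [1.0, 0.0007, 0.0011, -0.0004], [-0.0008, -0.3238, 0.9461, -0.1201], [0.0, 0.0, 0.0, 1.0]]
```

View pics/scene0.png

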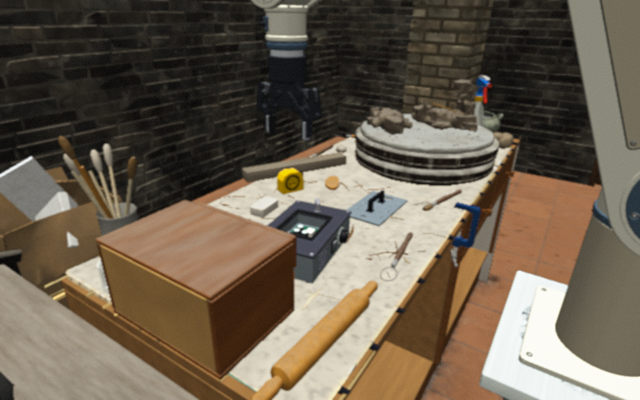

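View pics/side0.png

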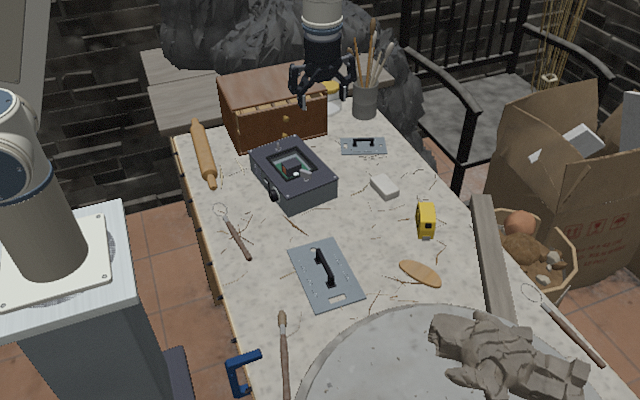

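View pics/wrist0.png

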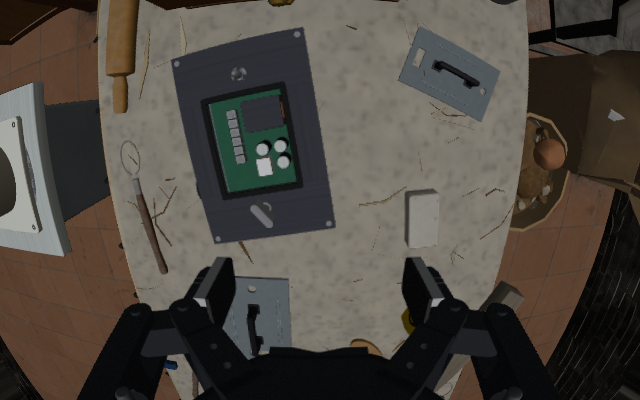

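The pictures show the box with its frame, the turn-button (wrist 262,214; wing oblique) and the pin at (238,73). The large cover lies partly under the gripper, with its hole at wrist (251,289) and its slot at side (338,298). The small decoy is at the upper right of the wrist image. I'll take two more wrist views.

```bash
cat > h.py <<'E'
from rig import manip
import cv2,numpy as np,json
from scipy.spatial.transform import Rotation as R
from scipy.optimize import least_squares
def rv(phi):  # tool down; tool x axis at world angle phi (phi=pi/2: start), z down
    x=np.array([np.cos(phi),np.sin(phi),0]); z=np.array([0,0,-1.]); y=np.cross(z,x)
    return R.from_matrix(np.c_[x,y,z]).as_rotvec()
def snap(n,save):
    p=np.array(manip.get_position()); r=np.array(manip.get_ee_rot())
    c=manip.camera(n); cv2.imwrite(f"pics/{save}.png",c["image"][:,:,::-1])
    if n=="wrist":
        T=np.eye(4);T[:3,:3]=R.from_rotvec(r).as_matrix();T[:3,3]=p;T=T@np.array(c["mount"])
    else: T=np.array(c["cam_to_world"])
    json.dump(dict(T=T.tolist(),f=c["fx"],cx=c["cx"],cy=c["cy"],fish=n=="wrist"),open(f"pics/{save}.json","w"))
def ray(v,px):
    c=json.load(open(f"pics/{v}.json")); T=np.array(c["T"]); d=np.array([px[0]-c["cx"],px[1]-c["cy"]])/c["f"]
    if c["fish"]:
        t=np.hypot(*d); d=np.r_[d*np.sinc(t/np.pi),np.cos(t)]
    else: d=np.r_[d,1]
    d=T[:3,:3]@d; return T[:3,3],d/np.linalg.norm(d)
def tri(obs):  # obs: [(view,px),...] -> point, ray misses
    A=[];b=[]
    for v,px in obs:
        o,d=ray(v,px);P=np.eye(3)-np.outer(d,d);A.append(P);b.append(P@o)
    X=np.linalg.lstsq(np.vstack(A),np.hstack(b),rcond=None)[0]
    return X,[round(1e3*np.linalg.norm(P@X-q),1) for P,q in zip(A,b)]
def plane(v,px,z):
    o,d=ray(v,px);return o+d*(z-o[2])/d[2]
E
python3 - <<'E'
from h import *
q=rv(np.pi/2); print(q)
manip.move_to([.55,-.25,.30],q); snap("wrist","wA")
manip.move_to([.55,-.10,.30],q); snap("wrist","wB")
print(manip.get_time())
E
```

```text
[2.22144147 2.22144147 0.        ]
1.9333
```

View pics/wA.png

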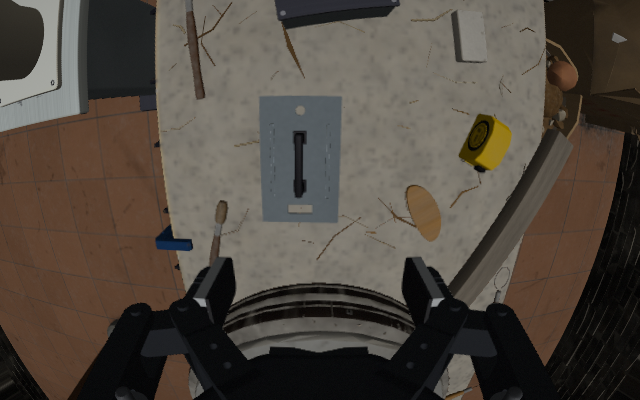

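View pics/wB.png

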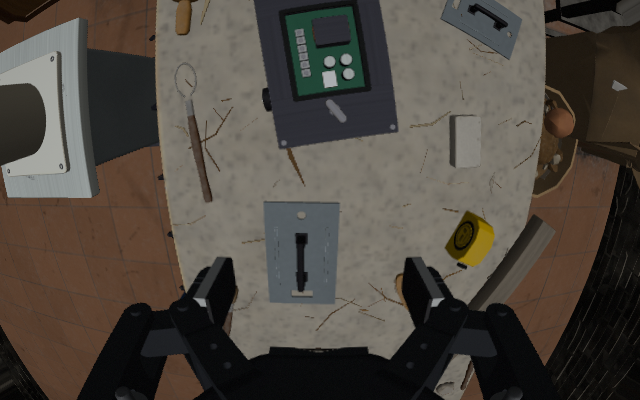

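The cover is clear in wA: hole (300,111), slot (300,209), corners (260,96), (341,96), (338,222), (263,221). The wing is at wB (336,111). I'll triangulate these and make an enlarged montage.

Run:
```python
from h import *
# w0 pose json, from the printed start pose
c=manip.camera("wrist"); T=np.eye(4);T[:3,:3]=R.from_rotvec([-2.22062953,-2.22061344,1.77550884e-03]).as_matrix();T[:3,3]=[.624458,.0000236,.252524]
json.dump(dict(T=(T@np.array(c["mount"])).tolist(),f=c["fx"],cx=c["cx"],cy=c["cy"],fish=True),open("pics/wrist0.json","w"))
for n in("scene","side"):
    c=manip.camera(n);json.dump(dict(T=np.array(c["cam_to_world"]).tolist(),f=c["fx"],cx=c["cx"],cy=c["cy"],fish=False),open(f"pics/{n}0.json","w"))
for k,o in dict(hole=[("wA",(300,111)),("wB",(301,215))],slot=[("wA",(300,209)),("wB",(302,294))],
 c1=[("wA",(260,96)),("wB",(264,202))],c2=[("wA",(341,96)),("wB",(340,202))],c3=[("wA",(338,222)),("wB",(335,304))],c4=[("wA",(263,221)),("wB",(269,303))],
 wing=[("wrist0",(262,215)),("wB",(336,111))],w1=[("wrist0",(252,206)),("wB",(329,102))],w2=[("wrist0",(271,224)),("wB",(344,120))],
 sR=[("wrist0",(329,224)),("wB",(393,128))],sL=[("wrist0",(218,239)),("wB",(284,143))]).items():
    X,e=tri(o);print(k,np.round(X,4),e)
def crop(n,x,y,w,h,s):
    return cv2.resize(cv2.imread(f"pics/{n}.png")[y:y+h,x:x+w],None,fx=s,fy=s,interpolation=cv2.INTER_CUBIC)
a=crop("wrist0",212,190,80,60,5);b=crop("wB",296,82,80,60,5);c=crop("wrist0",198,44,80,60,5);d=crop("side0",255,130,80,60,5)
cv2.imwrite("pics/m1.png",np.vstack([np.hstack([a,b]),np.hstack([c,d])]))
```

```text
hole [ 0.5254 -0.185  -0.0012] [np.float64(0.1), np.float64(0.1)]
slot [ 0.5242 -0.3228  0.0056] [np.float64(0.2), np.float64(0.2)]
c1 [ 0.4723 -0.1632  0.0038] [np.float64(0.0), np.float64(0.0)]
c2 [ 0.5811 -0.1644 -0.0008] [np.float64(0.8), np.float64(0.8)]
c3 [ 0.5789 -0.342   0.0081] [np.float64(0.2), np.float64(0.2)]
c4 [ 0.4695 -0.3399  0.0104] [np.float64(0.5), np.float64(0.5)]
wing [ 0.5684 -0.0303  0.0905] [np.float64(0.3), np.float64(0.3)]
w1 [ 0.5602 -0.0202  0.0934] [np.float64(1.1), np.float64(1.1)]
w2 [ 0.577  -0.0398  0.0908] [np.float64(0.2), np.float64(0.2)]
sR [ 0.6358 -0.0489  0.0692] [np.float64(0.3), np.float64(0.3)]
sL [ 0.5111 -0.0679  0.0707] [np.float64(0.0), np.float64(0.0)]
```

View pics/m1.png

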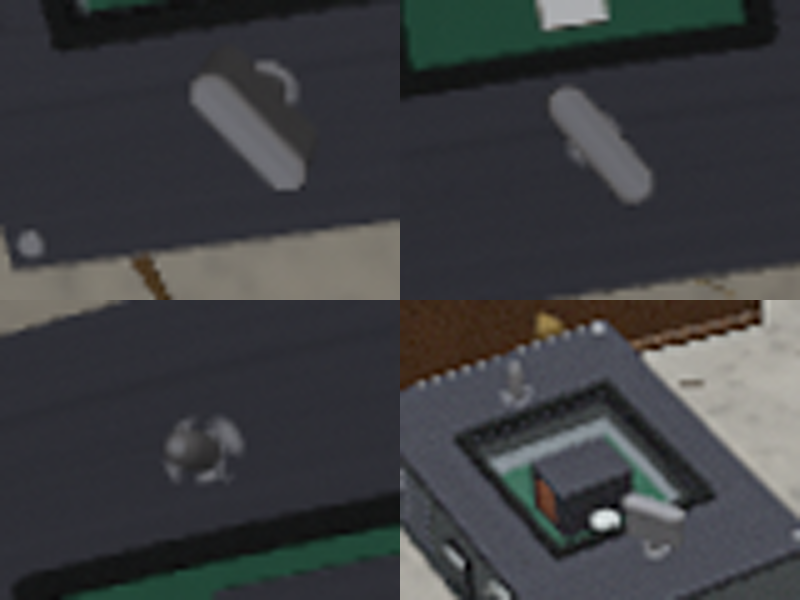

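The montage shows the wing top at w0 (253,207)–(270,225), centre (261.5,216), and at wB (336,111). The pin tip is at w0 (238,74). The screws triangulate to z = 0.07, the wing to about 0.092 and the cover to about 0.005, which agrees with the text. Next I fit the poses in plan.

Run:
```python
from h import *
def fit(obs,x0,n=3):
    P=np.array([plane(v,px,z)[:2] for v,px,z,_ in obs])
    def f(p):
        c,s=np.cos(p[2]),np.sin(p[2]);L=np.array([l(p) for *_,l in obs]);return (p[:2]+L@np.array([[c,s],[-s,c]])-P).ravel()
    r=least_squares(f,x0); print(np.round(r.x,4),"deg",np.degrees(r.x[2]).round(2)); print((1e3*r.fun.reshape(-1,2)).round(1).tolist())
W,A,B="wrist0","wA","wB"
S=lambda a,b:(lambda p:(a*p[3],b*p[4])); K=lambda a,b:(lambda p:(a,b))
fit([(W,(176,64),.07,S(-1,-1)),(W,(295,34),.07,S(-1,1)),(W,(329,224),.07,S(1,1)),(W,(218,238.6),.07,S(1,-1)),
 (B,(393,128),.07,S(1,1)),(B,(284,143),.07,S(1,-1)),(W,(261.5,216),.098,K(.07,0)),(B,(336,111),.098,K(.07,0)),(W,(238,74),.0895,K(-.07,0))],[.55,.04,-1.42,.1,.065])
C=[]
for v,h,s,cs in((A,(300,111),(300,209),[(260,96),(341,96),(338,222),(263,221)]),(B,(301,215),(302,294),[(264,202),(340,202),(335,304),(269,303)])):
    C+=[(v,h,.005,K(-.07,0)),(v,s,.005,K(.07,0))]+[(v,c,.005,K(a*.09,b*.055)) for c,(a,b) in zip(cs,[(-1,-1),(-1,1),(1,1),(1,-1)])]
fit(C,[.525,-.254,-1.57])
for v,a,b in((W,(253,207),(270,225)),(B,(329.5,101.5),(343,120))):
    d=plane(v,b,.098)-plane(v,a,.098);print("wing",np.degrees(np.arctan2(d[1],d[0])),np.linalg.norm(d))
```

```text
[ 0.5577  0.0389 -1.4108  0.0984  0.0629] deg -80.83
[[1.3, 0.7], [2.4, 0.1], [-0.1, 0.2], [0.4, -0.5], [-0.4, 0.8], [0.3, -0.2], [-0.3, -2.1], [0.6, -0.1], [-4.2, 1.2]]
[ 0.5251 -0.2534 -1.5832] deg -90.71
[[0.2, 1.3], [0.3, -0.3], [-1.2, 0.5], [1.3, 0.3], [0.0, -0.7], [0.0, -0.5], [0.4, -0.9], [-0.1, -0.1], [-1.3, 0.1], [-0.3, -1.7], [-0.3, 0.4], [1.1, 1.6]]
wing -50.12273058938746 0.02435583164117178
wing -53.47755332677084 0.023774006751955696
```

Run:
```python
from h import *
q=rv(np.pi/2)
manip.move_to([.56,-.06,.18],q); snap("wrist","wC")
manip.move_to([.56,-.02,.18],q); snap("wrist","wD")
print(manip.get_time())
a,b=[cv2.resize(cv2.imread(f"pics/{n}.png")[0:300,200:400],None,fx=2,fy=2,interpolation=cv2.INTER_CUBIC) for n in("wC","wD")]
cv2.imwrite("pics/m2.png",np.hstack([a,b]))
```

```text
3.0417
```

View pics/m2.png

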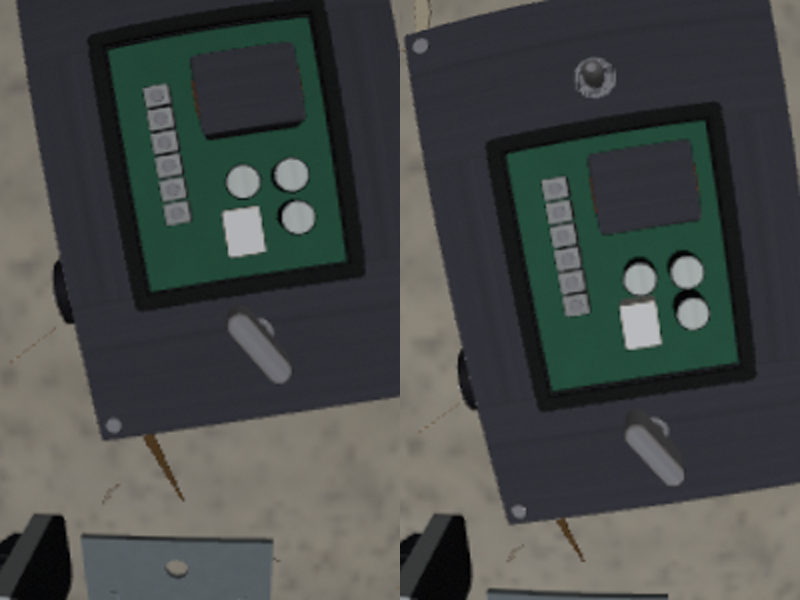

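m2 gives these pixels: wing centre wC (329.5,173.5) and wD (327.5,227); pin tip wD (296.5,35), base (297.5,39); screws wC (256.5,213), wD (259,255.5) and (210,23); plus the seal's outer corners.

Run:
```python
from h import *
def fit(obs,x0,n=3):
    P=np.array([plane(v,px,z)[:2] for v,px,z,_ in obs])
    def f(p):
        c,s=np.cos(p[2]),np.sin(p[2]);L=np.array([l(p) for *_,l in obs]);return (p[:2]+L@np.array([[c,s],[-s,c]])-P).ravel()
    r=least_squares(f,x0,loss="soft_l1",f_scale=.001); print(np.round(r.x,4),"deg",np.degrees(r.x[2]).round(2)); print((1e3*r.fun.reshape(-1,2)).round(1).tolist())
C,D="wC","wD"
print(tri([(C,(329.5,173.5)),(D,(327.5,227))]),tri([(C,(256.5,213)),(D,(259,255.5))]))
S=lambda a,b:(lambda p:(a*p[3],b*p[4])); K=lambda a,b:(lambda p:(a,b)); Q=lambda a,b:(lambda p:(a*p[5],b*p[6]))
o=[(D,(259,255.5),.07,S(1,-1)),(C,(256.5,213),.07,S(1,-1)),(D,(210,23),.07,S(-1,-1)),("wB",(393,128),.07,S(1,1)),("wrist0",(329,224),.07,S(1,1)),
(C,(329.5,173.5),.098,K(.07,0)),(D,(327.5,227),.098,K(.07,0)),(D,(296.5,35),.0895,K(-.07,0)),(D,(297.5,39),.07,K(-.07,0)),
(C,(244.5,18.5),.075,Q(-1,-1)),(C,(381,136),.075,Q(1,1)),(C,(270,154),.075,Q(1,-1)),
(D,(243.5,72.5),.075,Q(-1,-1)),(D,(359.5,51.5),.075,Q(-1,1)),(D,(377,188),.075,Q(1,1)),(D,(270.5,204.5),.075,Q(1,-1))]
fit(o,[.55,.04,-1.42,.1,.065,.05,.04])
for v,a,b in((C,(319.5,161),(340,186)),(D,(320,216.5),(335.5,237))):
    d=plane(v,b,.098)-plane(v,a,.098);print("wing",np.degrees(np.arctan2(d[1],d[0])),np.linalg.norm(d))
```

```text
(array([ 0.56823994, -0.02933162,  0.09412994]), [np.float64(0.2), np.float64(0.2)]) (array([ 0.50973239, -0.06933759,  0.0671626 ]), [np.float64(0.0), np.float64(0.0)])
[ 0.5573  0.0391 -1.4109  0.0985  0.0634  0.0519  0.0423] deg -80.84
[[-0.0, -0.5], [0.1, -0.0], [-0.1, 0.8], [-0.3, 1.0], [0.1, 0.4], [0.5, -1.6], [0.2, -2.4], [-0.6, 1.2], [-0.1, 0.5], [0.4, 0.1], [0.6, -0.2], [-0.6, 0.2], [0.4, 0.3], [-0.3, -0.9], [-0.0, -0.3], [-0.2, -0.1]]
wing -51.09848905886771 0.022356471767645308
wing -54.91804974744034 0.019903611978742256
```

Run:
```python
from h import *
b=np.array([.5573,.0391]);yaw=-1.4109; w=b+.07*np.array([np.cos(yaw),np.sin(yaw)])
p0=np.radians(127.5); p1=yaw+np.pi/2+np.pi
manip.command_gripper(.05)
manip.move_to([*w,.16],rv(p0)); manip.servo_line([*w,.103],rate=.08)
print(manip.get_contact_force())
manip.command_gripper(0,25); print("w",manip.get_width(),manip.get_contact_force(),manip.get_joint_positions())
manip.move_to([*w,.103],rv(p1)); manip.hold(.3)
print(manip.get_position(),manip.get_contact_force(),manip.get_torque(),manip.get_joint_positions())
manip.command_gripper(.05); manip.servo_line([*w,.17],rate=.12)
manip.move_to([.56,-.03,.18],rv(np.pi/2)); snap("wrist","wE"); print(manip.get_time())
cv2.imwrite("pics/m3.png",cv2.resize(cv2.imread("pics/wE.png")[0:300,200:400],None,fx=2,fy=2,interpolation=cv2.INTER_CUBIC))
```

```text
[ 0.7933634  -0.50359537 -0.51729129]
w 0.00851625273179687 [-3.02760257 -1.11759377  5.9449974 ] [-7.38194722e-02  5.54618251e-01  1.84037596e+00 -3.84188310e-04
  7.46772349e-01 -7.28188195e-01]
[ 0.56822167 -0.03018445  0.10354699] [-3.05683268 -1.31549744  4.74209585] [-0.2329545   0.49984388  0.02934972] [-7.38760140e-02  5.54595865e-01  1.84039778e+00 -3.28918057e-04
  7.46819486e-01 -1.80437987e+00]
9.5333
```

View pics/m3.png

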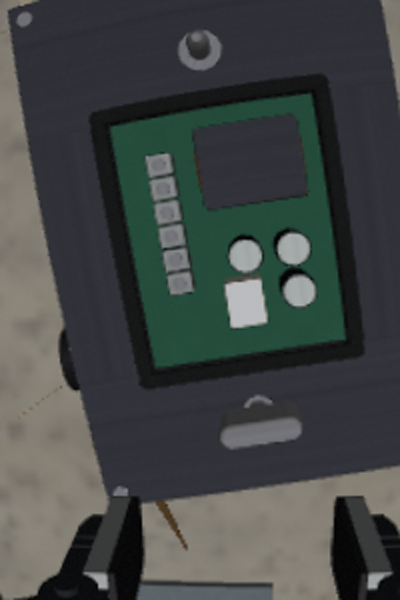

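The wing (m3 at (260,428)) now lies parallel to the seal edge, so it is in line. Next I grasp the cover.

Run:
```python
from h import *
print("bar",tri([("wA",(299,163.5)),("wB",(301,263))]))
c=np.array([.5251,-.2534]); p=np.pi-1.5832; b=np.array([.5573,.0391]); yaw=-1.4109
manip.move_to([*c,.12],rv(p)); manip.servo_line([*c,.036],rate=.1); print(manip.get_contact_force())
manip.command_gripper(0,100); print("w",manip.get_width(),manip.get_grip_force(),manip.get_position())
manip.servo_line([*c,.18],rate=.15); print(manip.get_contact_force(),manip.get_torque())
manip.move_to([*b,.18],rv(yaw+np.pi)); manip.hold(.3); snap("wrist","wF"); snap("side","sF"); print(manip.get_position(),manip.get_time())
a=cv2.resize(cv2.imread("pics/wF.png")[40:340,220:420],None,fx=2,fy=2,interpolation=cv2.INTER_CUBIC)
s=cv2.resize(cv2.imread("pics/sF.png")[60:260,220:353],None,fx=3,fy=3,interpolation=cv2.INTER_CUBIC)
cv2.imwrite("pics/m4.png",np.hstack([a,s]))
```

```text
bar (array([ 0.52499475, -0.2526533 ,  0.02237823]), [np.float64(0.2), np.float64(0.2)])
[ 0.25767524 -0.18619471  0.14114916]
w 0.0079417522936882 97.97543048858643 [ 0.52529815 -0.25353842  0.03675688]
[-0.5098647  -0.61251726 -1.87744115] [-0.02093857  0.01584179 -0.02051044]
[0.55736411 0.03850999 0.18003147] 14.55
```

View pics/m4.png

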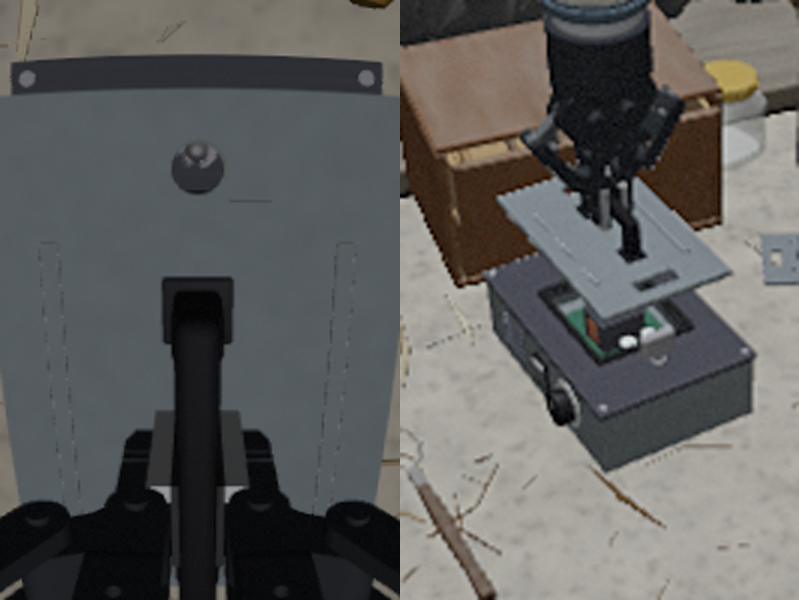

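m4 shows the cover held level. The hole at wrist px (319,123) has the pin tip visible at (319,111.5), and the far frame screws are at (233.5,79) and (403.5,79). I'll check the alignment numerically.

Run:
```python
from h import *
b=np.array([.5573,.0391]); yaw=-1.4109; u=np.array([np.cos(yaw),np.sin(yaw)]);v=np.array([-u[1],u[0]])
for n,px,z in(("hole",(319,123),.1478),("pin",(319,111.5),.0895),("s1",(233.5,79),.07),("s2",(403.5,79),.07)):
    d=plane("wF",px,z)[:2]-b; print(n,(1e3*d@u).round(1),(1e3*d@v).round(1))
print(plane("sF",(220+258/3,60+281/3),.1478)[:2]-b@np.eye(2),"slot")
d=plane("sF",(220+258/3,60+281/3),.1478)[:2]-b;print(1e3*d@u,1e3*d@v)
d=np.array(manip.get_position())[:2]-b;print("tcp",1e3*d@u,1e3*d@v)
```

```text
hole -69.8 0.2
pin -72.6 0.4
s1 -98.1 -63.1
s2 -98.0 63.3
[ 0.01268874 -0.0753143 ] slot
76.3738221956306 0.5356443971450201
tcp 0.5926919360787645 -0.030647331112456166
```

Run:
```python
from h import *
b=np.array([.5573,.0391]); yaw=-1.4109; u=np.array([np.cos(yaw),np.sin(yaw)]);v=np.array([-u[1],u[0]])
for n,px,z in(("slot",(306,153.7),.148),("c--",(252.3,126.7),.148),("c+-",(290.7,166),.148),("c++",(330,150),.148),("s+-",(287.3,196),.07),("s++",(335,177.3),.07),("s-+?",(0,0),.07)):
    for dz in(0,-.005):
        d=plane("sF",px,z+dz)[:2]-b; print(n,dz,(1e3*d@u).round(1),(1e3*d@v).round(1))
```

```text
slot 0 76.7 0.4
slot -0.005 71.0 3.5
c-- 0 -82.2 -56.2
c-- -0.005 -89.1 -53.5
c+- 0 97.1 -49.4
c+- -0.005 91.5 -46.7
c++ 0 93.3 52.9
c++ -0.005 87.6 56.4
s+- 0 100.4 -64.3
s+- -0.005 95.5 -62.0
s++ 0 101.6 61.7
s++ -0.005 96.7 64.9
s-+? 0 -1526.5 -490.9
s-+? -0.005 -1542.1 -491.3
```

Side-view offsets are within its 2–3 mm bias and show no tilt. From the wrist, the hole sits on the pin to within about 2 mm. I'll lower in guarded steps.

Run:
```python
from h import *
b=np.array([.5573,.0391]); yaw=-1.4109; u=np.array([np.cos(yaw),np.sin(yaw)]); t=b-.0005*u
f0=np.array(manip.get_contact_force())
for z in (.145,.136,.130,.125,.120,.116,.113,.111):
    manip.servo_line([*t,z],rate=.05); manip.hold(.1)
    f=np.array(manip.get_contact_force())-f0; print(z,np.round(f,1),np.round(manip.get_position(),4),np.round(manip.get_torque(),2))
    if np.linalg.norm(f)>12: print("STOP");break
print(manip.get_time())
```

```text
0.145 [-0.3  0.8  0.5] [0.5575 0.0396 0.1453] [-0.   -0.04  0.  ]
0.136 [ 0.4 -1.   0.6] [0.5572 0.0396 0.1359] [ 0.01  0.02 -0.03]
0.13 [-0.8  0.9  0.4] [0.5572 0.0396 0.1299] [ 0.01 -0.07 -0.03]
0.125 [ 0.1 -0.3  1.3] [0.5572 0.0396 0.1249] [-0.01 -0.02 -0.04]
0.12 [-0.2  0.5  0.5] [0.5572 0.0396 0.1199] [-0.01  0.03 -0.03]
0.116 [-0.6  0.5  0.1] [0.5572 0.0396 0.116 ] [ 0.01  0.01 -0.06]
0.113 [-0.3  0.9 -0.8] [0.5572 0.0396 0.113 ] [-0.01 -0.01 -0.  ]
0.111 [-0.   0.9  3.3] [0.5576 0.0397 0.1113] [ 0.06 -0.04  0.05]
18.05
```

Wing and pin passed freely, and contact with the seal came at the expected height. Now I press.

Run:
```python
from h import *
b=np.array([.5573,.0391]); yaw=-1.4109; u=np.array([np.cos(yaw),np.sin(yaw)]); t=b-.0005*u
manip.hold(.2)
for z in (.109,.108,.107,.106,.105,.104,.103,.102,.101):
    manip.servo_line([*t,z],rate=.03); manip.hold(.15)
    f=np.mean([manip.get_contact_force() for _ in range(3)],0); print(z,np.round(f,1),np.round(manip.get_position(),4),np.round(manip.get_torque(),2))
    if f[2]>22: print("STOP");break
snap("wrist","wG"); snap("side","sG"); print(manip.get_time(),manip.get_width())
a=cv2.resize(cv2.imread("pics/wG.png")[40:340,220:420],None,fx=2,fy=2,interpolation=cv2.INTER_CUBIC)
s=cv2.resize(cv2.imread("pics/sG.png")[60:260,220:353],None,fx=3,fy=3,interpolation=cv2.INTER_CUBIC)
cv2.imwrite("pics/m5.png",np.hstack([a,s]))
```

```text
0.109 [1.3 0.5 3. ] [0.5576 0.0396 0.1092] [ 0.04 -0.09  0.01]
0.108 [2.6 0.1 5.2] [0.5575 0.0396 0.1081] [-0.   -0.28 -0.02]
0.107 [1.5 0.1 4.8] [0.5576 0.0396 0.1072] [ 0.07 -0.25  0.  ]
0.106 [ 0.5 -0.6 10.9] [0.5576 0.0396 0.1067] [0.03 0.06 0.02]
0.105 [-3.8 -0.5 21.5] [0.5576 0.0396 0.1067] [-0.04  0.59  0.02]
0.104 [-6.9 -0.4 31.9] [0.5576 0.0396 0.1066] [-0.    1.12  0.01]
STOP
20.75 0.007930472937320568
```

View pics/m5.png

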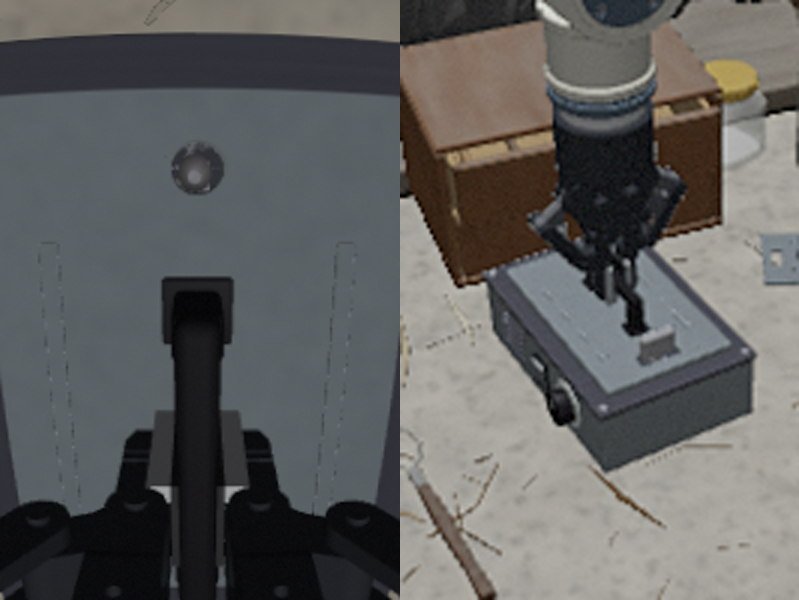

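The cover stopped hard at TCP z = 0.1067, where flush was predicted. The pin is centred in the hole (m5 197,168) and the wing stands through the slot (m5 658,343). I'll ease the push to about 22 N and hand in.

Run:
```python
from h import *
b=np.array([.5573,.0391]); yaw=-1.4109; u=np.array([np.cos(yaw),np.sin(yaw)]); t=b-.0005*u
manip.servo_line([*t,.1048],rate=.03); manip.hold(.4)
print(manip.get_contact_force(),manip.get_position(),manip.get_torque())
print(manip.sign_off(),manip.get_time())
```

```text
[-5.39765164 -0.02686628 22.03230779] [0.55757722 0.03960676 0.10668726] [-0.06339317  0.63584369 -0.01555382]
the job is handed in; nothing more can be done
the job is handed in; nothing more can be done
```

The turn-button is turned in line with the slot, and the cover is on the box with the wing and pin through it; I handed in while still holding it down at about 22 N, stopped where flush was predicted (the judge's verdict was not shown).

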